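# Load a leaf drill jig: seat the block, shut the leaf, pin it and hold it down

### The arm

A 6-joint arm with a two-finger parallel gripper is mounted at the origin on the work surface. World frame = base frame: x ahead of the robot, y to its left, z up, the work surface at z = 0. Lengths are in m, angles in degrees, forces in N, time in s.
With the tool pointing down it reaches from about 0.4 to 0.825 m from the base axis. Payload 7 kg.
Tool frame: the origin (TCP) lies on the centre line of the jaws, within the pads' length; the fingertips stand 19 mm ahead of it and the grasp point (between the pads) is the TCP (r.tip_extent is the distance from the TCP to the fingertips, in m); z points along the fingers, y is the line along which they close (so a half turn about z gives the same grasp; the last joint's range is limited). The gripper opens to 88 mm and grips with 3 to 60 N. Pads are 19 mm wide; open, the fingers measure 130 mm over their backs; the gripper's body (78 mm by 193 mm) begins 47 mm behind the grasp point.
Start: joints at [-55.227, 20.546, 0.682, 0, -70.136, -16.507], TCP at [0.212, -0.641, 0.246] pointing down, gripper open.
Joint ranges: [-176.03, 176.03], [-82.01, 121.73], [-58.28, 71.71], [-173.87, 95.51], [-174.79, -0.11], [-173.66, 173.66]. Speed limits (degrees/s): [136.94, 136.94, 172.46, 180, 180, 180].

### API

Orientations are given as [roll, pitch, yaw] about the fixed x, y, z axes, in that order (R = Rz(yaw) Ry(pitch) Rx(roll)).
In Python, from plant import r gives the robot as it stands. The module is installed in compiled form; this text tells all that it offers.
- The arm moves only by the tool jog_arm, never from a script. Its argument "deltas" is a list that holds one entry, the list of rows, each a list of 5 numbers: the opening, from -1 (shut) to 1 (fully open), then the shift along the world's x, y, z in cm, then the turn about the world's z in rad. In form: [[[claw, dx, dy, dz, turn], ...]]. A call has 1 to 8 rows; each row shifts and turns the commanded pose from where the row before left it; what a row does not reach is not made up. A row lasts 1/8 s, in which the tool goes at most 62.5 mm and 10.7 degrees, less where a joint would pass 70% of its speed; a pose out of reach is approached as far as the arm can. A call with a gripper value outside its range is refused whole. The fingers move at their own pace and stop on an object; "force" is the grip in N (left out, the last holds). Time passes only in rows, so rows that do not move let the fingers close. It gives the time, the measured TCP pose, the force, the opening and the grip force at its end, in the units of the state.
- r.get_state(): the state, without advancing time (a new reading comes with each control period).
- r.capture(name): name is "scene" or "top"; returns the picture (480x640x3 uint8, blue, green, red); there is no depth.
- r.camera_info(name): a dict with "fx", "fy", "cx", "cy" (pixels), "k1" (the pictures are not rectified: a ray, as slopes to the right and down, at radius r is drawn at 1 + k1 r^2 times it, then the intrinsics apply), "view" (4x4, takes a point from world to camera coordinates). Camera axes: x right, y up, looking along -z (the intrinsics and any distortion apply to the point x, -y, -z); pixel columns grow to the right and rows downward; lengths in m; the calibration is good to about 2 mm. A picture is of the moment at which its call begins. camera_info takes no time and is no camera call.
- r.close_job(): hands the job in; it is judged then, once.
The state is a dict: "time_s": time; "joints": joint angles; "qd": joint speeds; "joint_torque": joint torques, N m; "tcp_pos": TCP position; "eef_rot": TCP orientation; "contact_force": force on the tool from outside, world axes, zero at the start; "moment": the same for the moment, N m; "gripper_width": finger opening in m; "gripper_force": force on a finger pad.
Only numpy, scipy, OpenCV 4.12 (cv2) and the standard library are available. Lean on these libraries where they do the work, as an engineer would, in place of code of your own. Each camera call takes 0.05 s, during which the arm holds its last target. There are 200 camera calls.

### The job

Load the drill jig: set the brass block down in the nest between the locating dowels and let it go, then swing the hinged leaf down over it. Take the knurled-headed locating pin from the wooden stand and push it through the hole in the leaf's nose into the base until its head sits on the leaf. A sprung plunger lifts the leaf, so finish still gripping the pin and pressing it down with the leaf held fully shut, ready for drilling (do not let go at the end), and leave the punch, tap, mug and tin as they are.

Things in the scene. Friction and masses are not known exactly. Their poses are not given: they have to be found in the camera images.
- jig: leaf drill jig bolted to the bench: dark steel base plate 104 x 176 x 16 mm. Origin: centre of its underside, z up. y runs along the jig: hinge at the +y end, nose block with pin hole at the -y end. Two hinge cheeks at y = +58 to +86, x = +-37 to +-49, up to z = 71.5 mm. Nose block: steel, 48 x 34 mm, y = -80 to -46, top at z = 51.5 mm
- nest (a point): centre of the nest's rest pad (24 x 52 mm), at x = y = 0 of the jig, 24 mm above the bench, 8 mm above the base plate; axes of the jig. Six bullet-nosed dowels, 8 mm thick, surround the block with 1.5 mm play a side: at x = +-21.5, y = +-21 (beside its long faces) and x = 0, y = +-35.5 mm (at its ends); straight to 6 mm and nose to 12 mm above the pad
- hinge (a point): middle of the leaf's hinge axis, at y = +72, z = 57.5 mm of the jig; the axis runs along the jig's x. The hinge is stiff (0.3 N m friction): the leaf (0.33 kg) stays where it is left and does not fall. It can be pushed over and down on its outer face with closed fingertips; two drill bushes, 20 mm wide, at 54 and 90 mm from the axis show 3.5 mm proud of it
- leaf (a joint): angle of the aluminium leaf above shut, rad: 0 = fully shut (level, underside 1.5 mm over the seated block), pi/2 = upright, 1.95 = back on its stop; starts at 1.6 to 1.9. 12 mm thick, mid-plane through the hinge axis; 70 mm wide to 114 mm from the hinge axis, then a nose 44 mm wide to 154 mm. Its outer (upper) face looks to the jig's +y when upright
- leaf_hole (a point): centre of the upper mouth of the 14 mm pin hole in the leaf's nose, 136 mm from the hinge axis, on the outer face (z out of that face); moves with the leaf. Over its last 5 mm the nose rides on a sprung plunger (3 N rising to 7 N): let go, the leaf rests about 4 mm ajar there (0.03 rad) or wherever it was left above; some 8 N down at the nose shuts it fully
- base_hole (a point): centre of the mouth of the 14 mm vertical through hole in the nose block, at y = -64, z = 51.5 mm of the jig frame, straight below leaf_hole when the leaf is shut; both holes are chamfered 2 mm at the mouth
- block: the part to be drilled: brass block 32 x 60 x 26 mm (x, y, z), 0.36 kg (up to 20 percent more or less), with a dark 16 mm cross-bore mark on its long sides; lies flat on the bench. Origin: centre of the underside, long axis y. Seated, its long axis lies along the jig's y; either end may go first
- pin: the locating pin, plain steel: shank 12 mm thick and 40 mm long with a tapered tip, below a knurled cylindrical head 24 mm thick and 34 mm tall; 0.14 kg. Origin: centre of its tip, z up; shoulder at z = 40, top at z = 74 mm. Starts upright in one of the stand's holes, tip 15 mm and shoulder 55 mm above the bench. Home in the jig, its shoulder lies on the leaf, its tip 23.5 mm above the bench
- pin_tip (a point): centre of the pin's tip (the pin's origin)
- stand: wooden stand 130 x 48 x 45 mm (x, y, z), fixed to the bench, origin: centre of its underside; three holes, 13.5 mm wide and 30 mm deep, in its top at x = -42, 0 and +42 mm
- punch: bystander: dark steel centre punch, 12 mm thick, 92 mm long, standing in another hole of the stand, its top 107 mm above the bench; origin at its lower end
- tap: bystander: steel tap with flutes, 12 mm thick, 88 mm long, standing in another hole of the stand, its top 103 mm above the bench; origin at its lower end
- mug: bystander: white mug, 82 mm wide plus handle, 95 mm tall, beyond the jig; origin: centre of its underside
- tin: bystander: round aluminium tin, 66 mm wide, 42 mm tall, to the left of the jig; origin: centre of its underside

How it is judged (in metres and radians):
On the way, in this order (a step that is already met when the one before it is completed fails the run):
1. the block sits down in the nest between the dowels, let go, the leaf still open (x of block in the frame of jig between -0.003 and 0.003 m and y of block in the frame of jig between -0.003 and 0.003 m and z of block in the frame of jig below 0.0262 m and angle between the y axis of block and the y axis of jig, either way round below 0.08 rad and angle between block's own z axis and vertical below 0.05 rad and contact force between the fingers and block below 0.3 N and value of joint leaf above 0.5 rad), for 0.2 s.
2. the leaf is swung down over the seated block (within 0.08 rad of shut), the pin not yet in it (x of block in the frame of jig between -0.003 and 0.003 m and y of block in the frame of jig between -0.003 and 0.003 m and z of block in the frame of jig below 0.0262 m and angle between the y axis of block and the y axis of jig, either way round below 0.08 rad and angle between block's own z axis and vertical below 0.05 rad and value of joint leaf below 0.08 rad and distance between pin_tip and base_hole above 0.05 m), for 0.2 s.
3. the pin is home through leaf and base, pressing the leaf fully shut (distance between pin_tip and base_hole below 0.031 m and z of pin_tip in the frame of jig below 0.0262 m and angle between the z axis of pin and the z axis of jig, either way round below 0.08 rad and x of pin_tip in the frame of jig between -0.0025 and 0.0025 m and y of pin_tip in the frame of jig between -0.0665 and -0.0615 m and value of joint leaf below 0.01 rad), for 0.2 s.
At the end, for the whole second after the job is handed in: Block down in the nest (3 mm, 0.08 rad); leaf under 0.010 rad (1.4 mm at the nose); pin through both holes, tip within 2.7 mm of its lowest place, upright within 0.08 rad; robot still gripping the pin (over 3 N) and pressing it on the leaf (over 2 N); all at rest (all of step 3 and x of block in the frame of jig between -0.003 and 0.003 m and y of block in the frame of jig between -0.003 and 0.003 m and z of block in the frame of jig below 0.0262 m and angle between the y axis of block and the y axis of jig, either way round below 0.08 rad and angle between block's own z axis and vertical below 0.05 rad and contact force between the fingers and pin above 3 N and contact force between pin and leaf above 2 N and linear speed of each of pin, block below 0.02 m/s); the arm keeps its last pose, push and grip.
It fails at once if the centre punch is knocked over or shifted by more than 30 mm (distance of punch from where it was at the start of the episode above 0.03 m or angle between punch's own z axis and vertical above 0.5 rad).
It fails at once if the tap is knocked over or shifted by more than 30 mm (distance of tap from where it was at the start of the episode above 0.03 m or angle between tap's own z axis and vertical above 0.5 rad).
It fails at once if the mug is knocked over or shifted by more than 30 mm (distance of mug from where it was at the start of the episode above 0.03 m or angle between mug's own z axis and vertical above 0.5 rad).
It fails at once if the tin is knocked over or shifted by more than 30 mm (distance of tin from where it was at the start of the episode above 0.03 m or angle between tin's own z axis and vertical above 0.5 rad).
It also fails if it takes over 64 s, if anything falls off the work surface, if the arm or the gripper's body presses on something with over 40 N, if the wrist force passes 120 N, or if a joint passes its speed limit or range.

## Working session

There is one attempt and no reset: what is moved stays moved. The work goes in short steps, Python scripts to look and compute and a tool call to move; the robot and the scene stay as the last step left them, time stands still between calls to the robot, and variables do not carry over. Pictures are saved under pics/ and viewed, at most 10 in all, crops included, and the job is handed in when it is done.

Besides the shell and the picture viewer there is one more tool, called after "Request:" by a JSON object that holds its "op" and its "data", one argument or row to a line. jog_arm: Moves the arm, as the interface text tells. Its arguments: {"type":"object","properties":{"deltas":{"type":"array"},"force":{"type":"number"}},"required":["deltas"]}

```bash
mkdir -p pics; cat > h.py <<'E'
import numpy as np, cv2
from plant import r
def ray(name,u,v):
    c=r.camera_info(name); xd=(u-c['cx'])/c['fx']; yd=(v-c['cy'])/c['fy']
    x,y=xd,yd
    for _ in range(30):
        s=1+c['k1']*(x*x+y*y); x,y=xd/s,yd/s
    V=np.array(c['view']); R=V[:3,:3]; o=-R.T@V[:3,3]
    d=R.T@np.array([x,-y,-1.]); return o,d/np.linalg.norm(d)
def onplane(name,u,v,z):
    o,d=ray(name,u,v); return o+d*(z-o[2])/d[2]
def proj(name,p):
    c=r.camera_info(name); V=np.array(c['view']); q=V[:3,:3]@np.array(p)+V[:3,3]
    x,y=q[0]/-q[2],-q[1]/-q[2]; s=1+c['k1']*(x*x+y*y)
    return np.array([c['fx']*x*s+c['cx'],c['fy']*y*s+c['cy']])
def tri(a,b):
    (o1,d1),(o2,d2)=ray(*a),ray(*b)
    A=np.c_[d1,-d2]; t=np.linalg.lstsq(A,o2-o1,rcond=None)[0]
    p,q=o1+t[0]*d1,o2+t[1]*d2; return (p+q)/2,np.linalg.norm(p-q)
E
python3 - <<'E'
from h import *
for n in('scene','top'):
    cv2.imwrite(f'pics/{n}0.png',r.capture(n)); c=r.camera_info(n)
    V=np.array(c['view']); print(n,c['fx'],c['cx'],c['k1'],-V[:3,:3].T@V[:3,3],V[:3,:3].round(3).tolist())
print(r.get_state())
E
```

```text
scene 565.8804148807449 325.06401416015825 -0.0301246273451734 [ 1.45472653 -0.26850988  0.8737025 ] [[0.314, 0.949, -0.012], [-0.605, 0.21, 0.768], [0.731, -0.234, 0.641]]
top 441.78317572713553 320.60231841735884 -0.04029000161947327 [0.46927614 0.06109016 1.10928113] [[0.027, -0.999, 0.022], [0.998, 0.028, 0.059], [-0.06, 0.021, 0.998]]
{'time_s': 0.1, 'joints': array([-5.52278420e+01,  2.05867575e+01,  6.38916766e-01, -1.53608622e-02,
       -7.01351286e+01, -1.65046874e+01]), 'qd': array([-0.02255368, -0.17514345,  0.15460108,  0.14866014, -0.02659073,
       -0.0259615 ]), 'joint_torque': array([-2.06292149e-03, -5.84162807e+01,  2.93750113e+01,  7.01550543e+00,
        1.00937078e-02, -5.97693202e-05]), 'tcp_pos': array([ 0.21139618, -0.64062179,  0.24472949]), 'eef_rot': array([ 1.79916347e+02, -9.72693634e-03, -1.61737752e+02]), 'contact_force': array([-0.48029617,  0.46016166,  0.34159619]), 'moment': array([-0.00237931, -0.00071519, -0.05762151]), 'gripper_force': 0.0, 'gripper_width': 0.08768285500430167}
```

View pics/scene0.png

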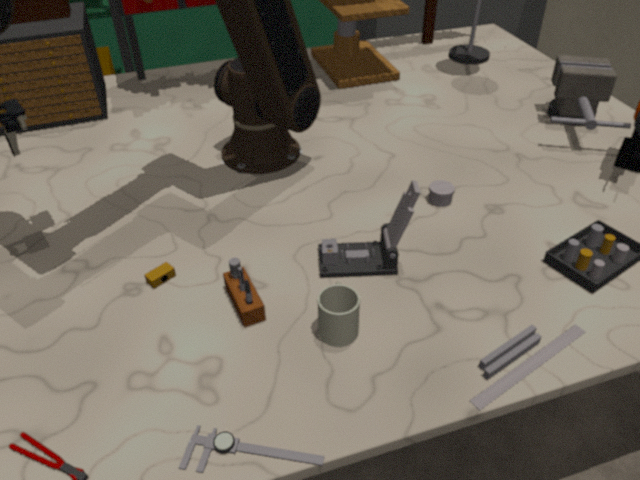

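View pics/top0.png

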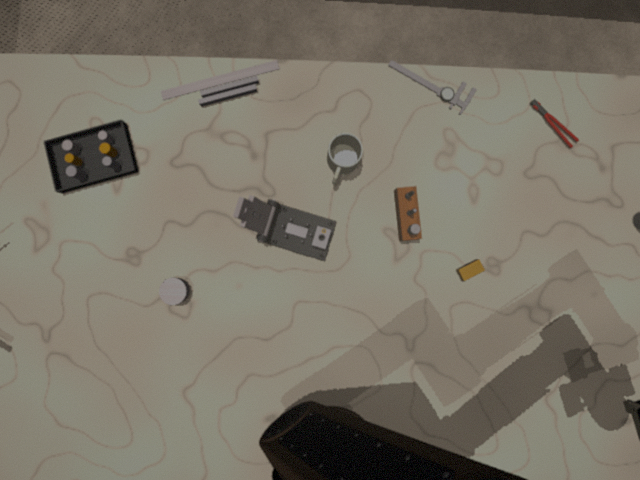

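Scene picture: block (160,275), pin in the stand (236,267), jig (358,258), mug (338,315), tin (440,195). Top picture: block (470,270), stand (408,214) with the pin nearest the robot at (415,230), jig (290,230), leaf open towards the left. Next I'll zoom in.

```bash
python3 - <<'E'
from h import *
t=cv2.imread('pics/top0.png'); s=cv2.imread('pics/scene0.png')
# top: jig x228-348,y185-270 ; stand+block x388-492,y180-285
z=lambda im,x,y,w,h,k:cv2.resize(im[y:y+h,x:x+w],None,fx=k,fy=k,interpolation=cv2.INTER_CUBIC)
cv2.imwrite('pics/z_top.png',np.vstack([z(t,228,190,120,75,5)[:, :600],]))
a=z(t,228,190,120,80,6.6)
cv2.imwrite('pics/za.png',np.vstack([z(t,228,190,130,50*2-20,6)[:480],]))
A=np.vstack([z(t,230,190,110,75,5),z(s,312,175,110,45,5)[:0]])
c1=np.hstack([z(t,230,190,110,75,4),z(t,390,180,90,75,4)])      # 800x300
c2=np.hstack([z(s,310,180,110,100,3)[:300],z(s,140,250,135,100,3)[:300]])
c2=cv2.copyMakeBorder(c2,0,0,0,800-c2.shape[1],cv2.BORDER_CONSTANT)
cv2.imwrite('pics/z.png',np.vstack([c1,c2]))
E
```

```text
(no output)
```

View pics/z.png

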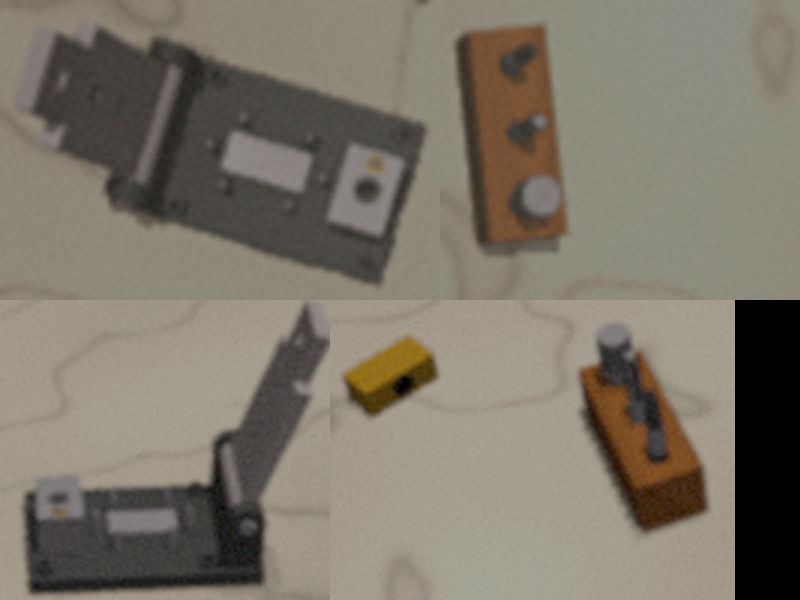

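Zoom: in the top view, the rest pad is at about (296.5,230), the nose-block hole at (322,237.5), the pin head at (415,229.5), and the pin is in the stand's near hole. In the scene view, the pad is at about (358,254) and the hole at (330,246). Next: sub-pixel masks on averaged frames.

```bash
cat > m.py <<'E'
from h import *
def avg(n,k=5): return np.mean([r.capture(n).astype(np.float32) for _ in range(k)],0)
def blob(m,x,y,w,h,k=8):
    """largest blob of a soft score>0 in window; returns centroid, minAreaRect in image px"""
    c=cv2.resize(m[y:y+h,x:x+w],None,fx=k,fy=k,interpolation=cv2.INTER_LINEAR)
    b=(c>0).astype(np.uint8); cs,_=cv2.findContours(b,cv2.RETR_EXTERNAL,cv2.CHAIN_APPROX_NONE)
    g=max(cs,key=cv2.contourArea); M=cv2.moments(g); f=lambda p:(np.array(p)+.5)/k-.5+[x,y]
    return f([M['m10']/M['m00'],M['m01']/M['m00']]), f(cv2.boxPoints(cv2.minAreaRect(g))), cv2.contourArea(g)/k/k
E
python3 - <<'E'
from m import *
T=avg('top');S=avg('scene'); np.save('T.npy',T);np.save('S.npy',S)
for nm,I,pts in(('T',T,[(296,230),(303,225),(318,237),(322,237),(295,205),(415,229),(410,205),(470,270)]),('S',S,[(358,254),(345,260),(326,248),(330,246),(236,265),(236,275),(160,270)])):
    for p in pts: print(nm,p,I[p[1],p[0]].round())
gT,gS=T.mean(2),S.mean(2)
yT=T[...,2]-2.2*T[...,0]; yS=S[...,2]-2.2*S[...,0]
out={}
for nm,cam,m,w in [('pad','top',gT-115,(282,218,30,24)),('pad','scene',gS-115,(344,247,30,14)),
  ('nose','top',gT-115,(308,222,26,30)),('nose','scene',gS-115,(316,238,24,20)),
  ('block','top',yT,(450,250,45,40)),('block','scene',yS,(138,255,45,40)),
  ('head','top',gT-115,(408,222,24,16)),]:
    c,b,a=blob(m,*w); out[nm,cam]=c; print(nm,cam,c.round(2),b.round(1).tolist(),round(a,1))
for k in('pad','nose'): print(k,tri(('top',*out[k,'top']),('scene',*out[k,'scene'])))
E
```

```text
T (296, 230) [132. 132. 139.]
T (303, 225) [65. 70. 72.]
T (318, 237) [100. 103. 108.]
T (322, 237) [52. 57. 59.]
T (295, 205) [118. 133. 141.]
T (415, 229) [119. 121. 126.]
T (410, 205) [ 55.  84. 124.]
T (470, 270) [ 50. 106. 135.]
S (358, 254) [127. 127. 132.]
S (345, 260) [60. 62. 64.]
S (326, 248) [120. 120. 125.]
S (330, 246) [62. 61. 64.]
S (236, 265) [72. 72. 74.]
S (236, 275) [59. 58. 62.]
S (160, 270) [ 24. 112. 147.]
pad top [296.17 229.98] [[284.9, 231.4], [287.7, 222.4], [307.4, 228.5], [304.7, 237.5]] 182.1
pad scene [357.   253.21] [[346.2, 250.9], [367.4, 249.7], [367.7, 255.7], [346.5, 256.9]] 111.9
nose top [320.81 237.27] [[311.6, 244.1], [317.2, 225.6], [330.4, 229.6], [324.7, 248.1]] 240.2
nose scene [326.66 243.48] [[315.6, 257.4], [315.6, 237.6], [339.4, 237.6], [339.4, 257.4]] 216.3
block top [470.73 269.63] [[457.5, 269.5], [478.3, 258.8], [483.9, 269.7], [463.2, 280.5]] 271.9
block scene [159.55 274.35] [[143.2, 275.1], [168.4, 260.1], [176.6, 273.9], [151.4, 288.9]] 399.5
head top [426.14 229.28] [[420.1, 221.6], [431.4, 221.6], [431.4, 237.4], [420.1, 237.4]] 167.9
pad (array([0.54695461, 0.09875091, 0.02247337]), np.float64(0.00068782866723627))
nose (array([0.52792917, 0.03538379, 0.05395214]), np.float64(0.006705264407846972))
```

Pad triangulates to z=22.5 mm with a 0.7 mm gap, which fits. Nose and head masks caught the background, so I'll use a neutral-colour mask and look closer at the block and pin.

```bash
python3 - <<'E'
from m import *
T,S=np.load('T.npy'),np.load('S.npy')
z=lambda im,x,y,w,h,k:cv2.resize(np.clip(im[y:y+h,x:x+w]*1.3,0,255).astype(np.uint8),None,fx=k,fy=k,interpolation=cv2.INTER_CUBIC)
cv2.imwrite('pics/z2.png',np.vstack([np.hstack([z(T,450,252,40,30,10),z(T,402,217,40,30,10)]),np.hstack([z(S,140,260,40,30,10),z(S,218,255,40,30,10)])]))
nm=lambda I,t,q:np.minimum(I.mean(2)-t,q-(I[...,2]-I[...,0]))
out={}
for k,cam,m,w in [('nose','top',nm(T,90,14),(305,220,32,34)),('nose','scene',nm(S,95,14),(314,234,28,26)),
 ('hole','top',85-T.mean(2),(317,233,10,9)),('hole','scene',95-S.mean(2),(325,243,9,6)),
 ('head','top',nm(T,90,14),(404,222,22,16)),]:
    c,b,a=blob(m,*w); out[k,cam]=c; print(k,cam,c.round(2),b.round(1).tolist(),round(a,1))
for k in('nose','hole'): print(k,tri(('top',*out[k,'top']),('scene',*out[k,'scene'])))
for k in('nose','hole'): print(k,[onplane(c,*out[k,c],.0515) for c in('top','scene')])
E
```

```text
nose top [320.59 237.56] [[310.7, 244.6], [316.8, 224.6], [331.2, 229.0], [325.1, 249.0]] 262.5
nose scene [329.27 244.92] [[320.7, 238.6], [337.9, 238.1], [338.3, 252.1], [321.0, 252.5]] 183.4
hole top [321.25 236.98] [[318.6, 234.4], [324.1, 234.4], [324.1, 239.6], [318.6, 239.6]] 22.1
hole scene [329.04 245.78] [[326.2, 244.1], [331.8, 244.1], [331.8, 247.6], [326.2, 247.6]] 15.5
head top [414.77 228.57] [[410.6, 224.1], [419.3, 224.1], [419.3, 233.2], [410.6, 233.2]] 62.6
nose (array([0.52835378, 0.03846345, 0.04916315]), np.float64(0.0010994479230641014))
hole (array([0.52992671, 0.037121  , 0.0482543 ]), np.float64(0.0006032562175265176))
nose [array([0.52839667, 0.0390338 , 0.0515    ]), array([0.53080485, 0.03707375, 0.0515    ])]
hole [array([0.52983614, 0.03747964, 0.0515    ]), array([0.53346709, 0.03563454, 0.0515    ])]
```

View pics/z2.png

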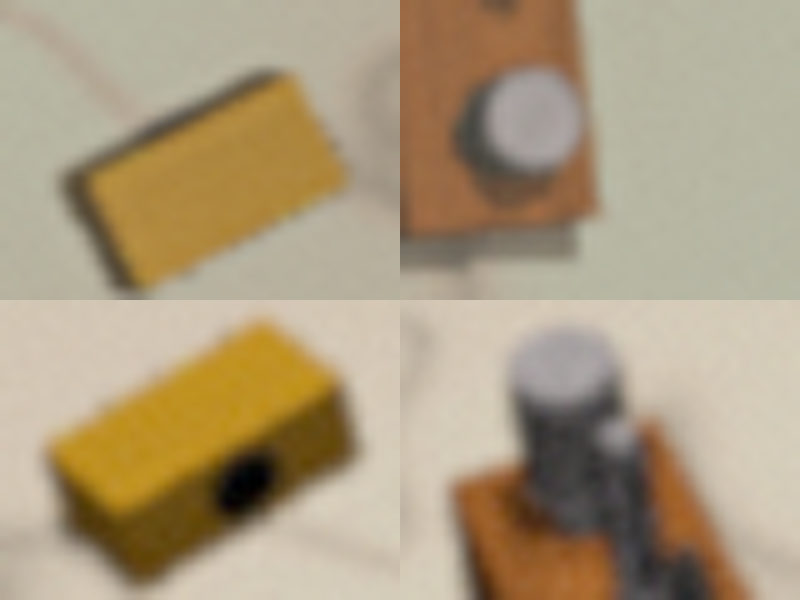

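Block top face: top view corners at about (478.6,259.2), (485,270), (464,281), (459,270). Scene view corners at about (166,262), (174,268), (152,281.5), (145,275). Pin head top face: top view (414.8,228.3), scene view (234.2,261.2).

```bash
python3 - <<'E'
from m import *
T,S=np.load('T.npy'),np.load('S.npy')
nm=lambda I,t,q:np.minimum(I.mean(2)-t,q-(I[...,2]-I[...,0]))
ye=lambda I,t,k:np.minimum(I[...,2]-t,I[...,2]-k*I[...,0])
print(S[276,156].round(),S[283,158].round(),S[261,234].round(),S[268,232].round(),T[276,457].round(),T[229,410].round())
out={};bx={}
for k,cam,m,w in [('head','top',nm(T,100,16),(404,220,20,15)),('head','scene',nm(S,95,16),(226,254,17,14)),
 ('block','top',ye(T,95,1.8),(450,252,40,34)),('block','scene',ye(S,112,1.8),(140,257,40,34))]:
    c,b,a=blob(m,*w); out[k,cam]=c; bx[k,cam]=b; print(k,cam,c.round(2),b.round(1).tolist(),round(a,1))
for k in('head','block'):
  print(k,tri(('top',*out[k,'top']),('scene',*out[k,'scene'])),[onplane(c,*out[k,c],{'head':.089,'block':.026}[k]) for c in('top','scene')])
P=np.array([onplane('top',*p,.026) for p in bx['block','top']]); print(P.round(4))
for i in range(4):
    d=P[(i+1)%4]-P[i]; print(np.linalg.norm(d),np.degrees(np.arctan2(d[1],d[0])))
# heights of expected items back-projected for check; bystanders
for n,p in [('punch',(412,196)),('tap',(410.5,212))]: print(n,onplane('top',*p,.105))
print('stand corners',[onplane('top',*p,.045).round(3) for p in((395,188),(416,186.5),(421.5,238.5),(401,241))])
print('mug',onplane('top',345,150,.095),'tin',onplane('top',175,291,.042))
E
```

```text
[ 28. 113. 149.] [13. 57. 78.] [125. 125. 128.] [43. 42. 44.] [123. 138. 141.] [80. 83. 87.]
head top [414.95 228.4 ] [[410.7, 223.9], [419.4, 223.9], [419.4, 232.9], [410.7, 232.9]] 61.4
head scene [233.79 260.85] [[227.5, 258.2], [238.8, 256.1], [240.2, 263.5], [228.8, 265.6]] 67.8
block top [470.94 269.63] [[457.6, 269.2], [478.7, 258.5], [484.5, 270.0], [463.4, 280.7]] 290.7
block scene [158.76 271.2 ] [[144.0, 274.2], [168.5, 259.7], [173.6, 268.2], [149.0, 282.7]] 243.9
head (array([ 0.55386124, -0.18078207,  0.08653388]), np.float64(0.0011469765146405718)) [array([ 0.55380013, -0.1796324 ,  0.089     ]), array([ 0.55640019, -0.18158323,  0.089     ])]
block (array([ 0.46031382, -0.33856614,  0.02242531]), np.float64(0.0024992875608282087)) [array([ 0.4606242 , -0.33595846,  0.026     ]), array([ 0.46372193, -0.33944535,  0.026     ])]
[[ 0.461  -0.3023  0.026 ]
 [ 0.4887 -0.3553  0.026 ]
 [ 0.4605 -0.3702  0.026 ]
 [ 0.4329 -0.3172  0.026 ]]
0.05977501181323628 -62.38973859529735
0.03189709504401864 -152.11979496585892
0.05973298951530911 117.49606007139444
0.03177826452206599 27.957195133093748
punch [ 0.62719133 -0.16803604  0.105     ]
tap [ 0.59000065 -0.16503902  0.105     ]
stand corners [array([ 0.655, -0.14 ,  0.045]), array([ 0.66 , -0.191,  0.045]), array([ 0.533, -0.206,  0.045]), array([ 0.526, -0.156,  0.045])]
mug [ 0.73217055 -0.01160555  0.095     ] tin [0.39096729 0.38440635 0.042     ]
```

Both views agree to about 3 mm, so I take the averages: block (0.462,-0.3375, long axis at 117.5°), pin (0.555,-0.1806), hole (0.5315,0.0366). Pad-to-hole measures 64 mm as specified, and the jig yaw is about -15.5°. Moving above the block with tool yaw -62.5°.

Request:
{"op": "jog_arm", "data": {
  "deltas": [
    [[1, 2.5, 3.0, -0.5, 0.173], [1, 2.5, 3.0, -0.5, 0.173], [1, 2.5, 3.0, -1, 0.173], [1, 2.5, 3.0, -1.5, 0.173], [1, 2.5, 3.0, -1.5, 0.173], [1, 2.5, 3.0, -1.5, 0.173], [1, 2.5, 3.0, -1.5, 0.173], [1, 2.5, 3.0, -1.5, 0.173]]
  ],
  "force": 30
}}

```text
time_s: 1.6
tcp_pos: [0.4124, -0.4, 0.1504]
eef_rot: [-180.0, -0.0, -82.1]
contact_force: [1.0, -0.7, 0.1]
gripper_width: 0.0875
gripper_force: 0.0
```

Request:
{"op": "jog_arm", "data": {
  "deltas": [
    [[1, 2.5, 3.0, -1, 0.173], [1, 2.5, 3.0, -1, 0.173], [1, 0, 0, 0, 0], [1, 0, 0, 0, 0]]
  ]
}}

```text
time_s: 2.1
tcp_pos: [0.4616, -0.3409, 0.1307]
eef_rot: [180.0, -0.0, -62.6]
contact_force: [-0.1, -0.2, -0.1]
gripper_width: 0.0874
gripper_force: 0.0
```

Request:
{"op": "jog_arm", "data": {
  "deltas": [
    [[1, 0, 0.35, -3, 0], [1, 0, 0, -3, 0], [1, 0, 0, -3, 0], [1, 0, 0, -1.6, 0], [1, 0, 0, 0, 0], [-1, 0, 0, 0, 0], [-1, 0, 0, 0, 0], [-1, 0, 0, 0, 0]]
  ]
}}

```text
time_s: 3.1
tcp_pos: [0.462, -0.3376, 0.0254]
eef_rot: [-179.9, -0.1, -62.6]
contact_force: [0.6, -0.2, -0.1]
gripper_width: 0.0631
gripper_force: 0.0
```

Request:
{"op": "jog_arm", "data": {
  "deltas": [
    [[-1, 0, 0, 0, 0], [-1, 0, 0, 0, 0], [-1, 0, 0, 0, 0]]
  ]
}}

```text
time_s: 3.48
tcp_pos: [0.4615, -0.3374, 0.0246]
eef_rot: [180.0, 0.0, -62.6]
contact_force: [0.3, -0.1, -0.7]
gripper_width: 0.0331
gripper_force: 1.6
```

Request:
{"op": "jog_arm", "data": {
  "deltas": [
    [[-1, 0, 0, 0, 0], [-1, 0, 0, 2.5, 0], [-1, 0, 0, 5, 0], [-1, 0, 1, 5, 0], [-1, 0.5, 2.5, 1, -0.075], [-1, 1, 4, 0, -0.075], [-1, 1, 4, 0, -0.075], [-1, 1, 4, 0, -0.075]]
  ]
}}

```text
time_s: 4.47
tcp_pos: [0.4962, -0.1812, 0.1591]
eef_rot: [180.0, 0.0, -80.0]
contact_force: [1.2, -0.3, -2.8]
gripper_width: 0.032
gripper_force: 29.9
```

Request:
{"op": "jog_arm", "data": {
  "deltas": [
    [[-1, 1, 4, 0, -0.075], [-1, 1, 4, 0, -0.075], [-1, 1, 4, 0, -0.075], [-1, 1, 4, 0, -0.075], [-1, 1, 4, -1, -0.075], [-1, 0.5, 4, -2, -0.075], [-1, 0.5, 4, -3, 0], [-1, 0.1, 3, -1, 0]]
  ]
}}

```text
time_s: 5.48
tcp_pos: [0.5562, 0.1285, 0.0871]
eef_rot: [179.8, -0.1, -105.6]
contact_force: [0.4, -0.0, -2.3]
gripper_width: 0.0318
gripper_force: 29.9
```

Request:
{"op": "jog_arm", "data": {
  "deltas": [
    [[-1, 0, 0, 0, 0], [-1, 0, 0, 0, 0]]
  ]
}}

```text
time_s: 5.72
tcp_pos: [0.5573, 0.1271, 0.0896]
eef_rot: [180.0, -0.0, -105.6]
contact_force: [-0.8, -0.0, -2.3]
gripper_width: 0.0317
gripper_force: 29.9
```

I overshot by 29 mm in y with no contact. Backing to above the nest, then looking.

Request:
{"op": "jog_arm", "data": {
  "deltas": [
    [[-1, -0.5, -1.4, 0, 0], [-1, -0.45, -1.5, 0, 0], [-1, 0, 0, 0, 0], [-1, 0, 0, 0, 0]]
  ]
}}

```text
time_s: 6.22
tcp_pos: [0.5483, 0.0979, 0.09]
eef_rot: [-180.0, 0.0, -105.6]
contact_force: [0.5, -0.3, -2.9]
gripper_width: 0.0318
gripper_force: 29.9
```

```bash
python3 - <<'E'
from m import *
T=avg('top',4);S=avg('scene',4); np.save('T1.npy',T);np.save('S1.npy',S)
z=lambda im,x,y,w,h,k:cv2.resize(np.clip(im[y:y+h,x:x+w]*1.3,0,255).astype(np.uint8),None,fx=k,fy=k,interpolation=cv2.INTER_CUBIC)
cv2.imwrite('pics/z3.png',np.hstack([z(T,250,195,95,75,4),z(S,310,200,100,75,4)]))
print(r.get_state()['tcp_pos'])
print('pad',onplane('top',296.17,229.98,.024),onplane('scene',357,253.21,.024))
E
```

```text
[0.54800966 0.0987175  0.08945882]
pad [0.54695138 0.09903389 0.024     ] [0.54849185 0.09775664 0.024     ]
```

View pics/z3.png

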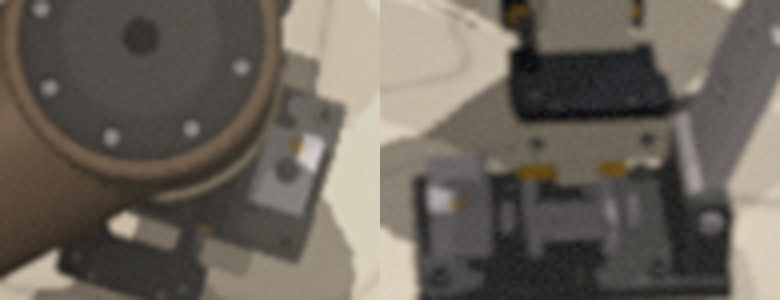

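The scene view shows the block's ends (columns about 345 and 372) on both sides of the finger. The top view is blocked by the arm. I'll measure where the block sits along the jig's y, relative to the nest.

```bash
python3 - <<'E'
from m import *
S=np.load('S1.npy'); m=S[...,2]-2.0*S[...,0]-10
x0,y0,w,h,k=338,236,40,16,8
c=cv2.resize(m[y0:y0+h,x0:x0+w],None,fx=k,fy=k); b=(c>0).astype(np.uint8)
n,l,st,ce=cv2.connectedComponentsWithStats(b)
t=np.array([.548,.0983,.0896]); a=np.radians(74.45); uy=np.array([np.cos(a),np.sin(a),0]); ux=np.array([np.sin(a),-np.cos(a),0])
pad=np.array([.5485,.0978,.024])
for i in range(1,n):
    if st[i,4]<200: continue
    L=x0+st[i,0]/k-.5; R=x0+(st[i,0]+st[i,2])/k-.5; v=y0+ce[i,1]/k-.5
    out=[]
    for u in(L,R):
        o,d=ray('scene',u,v); s=((t+16e-3*ux-o)@ux)/(d@ux); p=o+d*s; out.append(((p-t)@uy*1e3,(p-pad)@uy*1e3,p[2]*1e3))
    print(L,R,v,np.round(out,1).tolist())
E
```

```text
364.875 370.625 241.63548951048952 [[14.5, 14.9, 70.5], [27.3, 27.7, 69.8]]
344.25 353.125 242.5709824442944 [[-31.2, -30.8, 70.2], [-11.5, -11.1, 69.2]]
```

The block sits about 1.5 mm towards the nose, so I shift by +1.5 mm and lower it.

Request:
{"op": "jog_arm", "data": {
  "deltas": [
    [[-1, 0, 0.15, -1, 0], [-1, 0, 0, -1, 0], [-1, 0, 0, -0.6, 0], [-1, 0, 0, -0.4, 0], [-1, 0, 0, -0.3, 0], [-1, 0, 0, -0.3, 0], [-1, 0, 0, 0, 0]]
  ]
}}

```text
time_s: 7.5
tcp_pos: [0.548, 0.1, 0.0534]
eef_rot: [180.0, -0.0, -105.6]
contact_force: [-0.5, 0.9, -3.0]
gripper_width: 0.0319
gripper_force: 29.9
```

Request:
{"op": "jog_arm", "data": {
  "deltas": [
    [[-1, 0, 0, -0.3, 0], [-1, 0, 0, -0.15, 0], [-1, 0, 0, -0.1, 0], [-1, 0, 0, 0, 0]]
  ]
}}

```text
time_s: 8.0
tcp_pos: [0.548, 0.1, 0.0485]
eef_rot: [-180.0, -0.0, -105.6]
contact_force: [-2.9, -0.8, 3.8]
gripper_width: 0.032
gripper_force: 29.9
```

Contact with the pad felt at the seated height. Releasing and rising.

Request:
{"op": "jog_arm", "data": {
  "deltas": [
    [[0.2, 0, 0, 0, 0], [0.2, 0, 0, 0, 0], [0.2, 0, 0, 0, 0], [0.2, 0, 0, 1, 0], [0.2, 0, 0, 3, 0], [0.2, 0, 0, 4, 0], [0.2, 0, 0, 5, 0], [0.2, 0, 0, 5, 0]]
  ]
}}

```text
time_s: 9.0
tcp_pos: [0.5478, 0.0998, 0.2304]
eef_rot: [-180.0, 0.0, -105.6]
contact_force: [1.1, 0.2, -0.5]
gripper_width: 0.0527
gripper_force: 0.0
```

Request:
{"op": "jog_arm", "data": {
  "deltas": [
    [[-1, 0, -2, 5, 0], [-1, -3, -3, 3, 0], [-1, -4, -4, 0, 0], [-1, -4, -4, 0, 0], [-1, 0, 0, 0, 0]]
  ]
}}

```text
time_s: 9.62
tcp_pos: [0.4356, -0.032, 0.3096]
eef_rot: [-179.9, 0.1, -105.7]
contact_force: [1.1, -0.0, -0.3]
gripper_width: 0.0086
gripper_force: 0.0
```

```bash
python3 - <<'E'
from m import *
T=avg('top',4);S=avg('scene',4); np.save('T2.npy',T);np.save('S2.npy',S)
z=lambda im,x,y,w,h,k:cv2.resize(np.clip(im[y:y+h,x:x+w]*1.3,0,255).astype(np.uint8),None,fx=k,fy=k,interpolation=cv2.INTER_CUBIC)
cv2.imwrite('pics/z4.png',np.hstack([z(T,228,190,100,80,4),z(S,315,178,100,80,4)]))
print(r.get_state()['tcp_pos'])
E
```

```text
[ 0.4384445  -0.02951682  0.3077164 ]
```

View pics/z4.png

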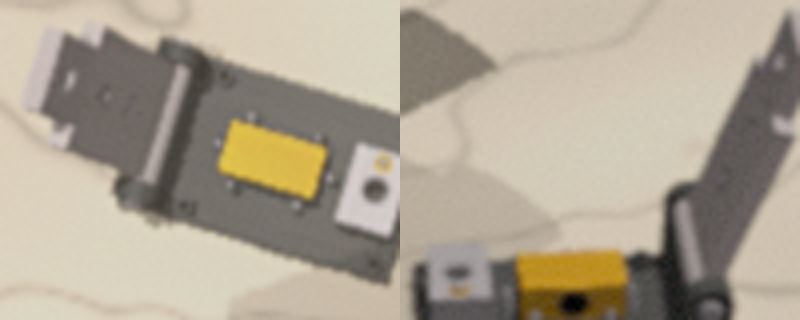

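The block is down between the dowels: top view centre at about (296,229), level and aligned with the pad. The leaf is open, nose end at about (239,207) in the top view. Working out the leaf angle and the push path.

```bash
python3 - <<'E'
from m import *
a=np.radians(74.5); uy=np.array([np.cos(a),np.sin(a),0]); z=np.array([0,0,1.])
ax=np.array([.5477,.0984,0])+.072*uy+.0575*z
p,e=tri(('top',239,207.5),('scene',413.5,187)); print('nose end',p,e,(p-ax)@uy,p[2]-ax[2],np.linalg.norm(p-ax))
for th in np.arange(1.55,1.95,.05): print(round(th,2),proj('top',ax+.154*(-np.cos(th)*uy+np.sin(th)*z)).round(1),proj('scene',ax+.154*(-np.cos(th)*uy+np.sin(th)*z)).round(1))
print('axis',ax)
rho=.130
for th in [1.95,1.8,1.65,1.5,1.35,1.2,1.05,.9,.75,.6,.45,.3,.2,.1,.05,0]:
    c=np.array([-np.cos(th)*rho+.006*np.sin(th),np.sin(th)*rho+.006*np.cos(th)]) # finger's lower -y corner
    t=ax+uy*(c[0]+.0095)+z*(c[1]+.019); print(th,t.round(4))
E
```

```text
nose end [0.57702444 0.21078927 0.19960899] 0.003159285143413233 0.04413834026786168 0.1421089859283607 0.14881637673227754
1.55 [261.2 213.1] [392.3 183.5]
1.6 [257.6 212. ] [396.  183.4]
1.65 [254.  210.9] [399.6 183.4]
1.7 [250.5 209.8] [403.3 183.6]
1.75 [247.  208.8] [406.8 183.9]
1.8 [243.6 207.8] [410.4 184.4]
1.85 [240.3 206.9] [413.8 185. ]
1.9 [237.1 206. ] [417.2 185.8]
axis [0.56694116 0.16778139 0.0575    ]
1.95 [0.5838 0.2287 0.195 ]
1.8 [0.5789 0.211  0.2017]
1.65 [0.5738 0.1926 0.2056]
1.5 [0.5686 0.1738 0.2066]
1.35 [0.5634 0.1551 0.2047]
1.2 [0.5584 0.1369 0.1998]
1.05 [0.5536 0.1196 0.1923]
0.9 [0.5491 0.1036 0.1821]
0.75 [0.5452 0.0892 0.1695]
0.6 [0.5417 0.0768 0.1549]
0.45 [0.5389 0.0666 0.1384]
0.3 [0.5368 0.059  0.1206]
0.2 [0.5357 0.0553 0.1082]
0.1 [0.5351 0.0529 0.0954]
0.05 [0.5349 0.0521 0.089 ]
0 [0.5347 0.0517 0.0825]
```

Leaf is at about 1.85 rad. Going behind it with closed fingertips.

Request:
{"op": "jog_arm", "data": {
  "deltas": [
    [[-1, 2, 3, 0, 0], [-1, 2.5, 4.5, 0, 0], [-1, 2.5, 4.5, 0, 0], [-1, 2.5, 4.5, 0, 0], [-1, 2.5, 4.5, 0, 0], [-1, 2, 4, 0, 0], [-1, 0.95, 2.4, -2, 0], [-1, 0, 0, -4, 0]]
  ]
}}

```text
time_s: 11.02
tcp_pos: [0.5889, 0.2469, 0.2472]
eef_rot: [-179.9, 0.1, -105.5]
contact_force: [0.4, -0.3, -1.2]
gripper_width: 0.0004
gripper_force: 0.0
```

Request:
{"op": "jog_arm", "data": {
  "deltas": [
    [[-1, 0, 0, -3, 0], [-1, 0, 0, -1.8, 0], [-1, 0, 0, 0, 0]]
  ]
}}

```text
time_s: 11.4
tcp_pos: [0.5872, 0.2439, 0.1987]
eef_rot: [179.9, -0.1, -105.6]
contact_force: [-0.4, -1.2, 0.6]
gripper_width: 0.0006
gripper_force: 0.0
```

Request:
{"op": "jog_arm", "data": {
  "deltas": [
    [[-1, -0.5, -1.7, 0, 0], [-1, -0.5, -1.8, 0, 0], [-1, -0.5, -1.8, 0.4, 0], [-1, -0.5, -1.8, 0.2, 0], [-1, -0.5, -1.85, 0, 0], [-1, -0.5, -1.8, -0.5, 0], [-1, -0.45, -1.7, -0.75, 0], [-1, -0.45, -1.6, -1.05, 0]]
  ]
}}

```text
time_s: 12.4
tcp_pos: [0.5483, 0.1022, 0.1827]
eef_rot: [-180.0, -0.0, -105.6]
contact_force: [1.2, 1.1, 1.8]
gripper_width: 0.0004
gripper_force: 1.0
```

Request:
{"op": "jog_arm", "data": {
  "deltas": [
    [[-1, -0.4, -1.45, -1.25, 0], [-1, -0.35, -1.25, -1.45, 0], [-1, -0.3, -1.0, -1.65, 0], [-1, -0.2, -0.8, -1.75, 0], [-1, -0.1, -0.35, -1.3, 0]]
  ]
}}

```text
time_s: 13.02
tcp_pos: [0.5342, 0.0539, 0.1075]
eef_rot: [179.9, -0.1, -105.6]
contact_force: [0.1, -0.4, 2.3]
gripper_width: 0.0002
gripper_force: 0.9
```

Contact with the leaf held the whole way. Finishing the closing slowly.

Request:
{"op": "jog_arm", "data": {
  "deltas": [
    [[-1, 0, -0.2, -1, 0], [-1, 0, 0, -0.7, 0], [-1, 0, 0, -0.5, 0], [-1, 0, 0, -0.3, 0], [-1, 0, 0, 0, 0], [-1, 0, 0, 0, 0]]
  ]
}}

```text
time_s: 13.78
tcp_pos: [0.5352, 0.0532, 0.0843]
eef_rot: [-180.0, 0.0, -105.6]
contact_force: [-0.9, -0.6, 1.8]
gripper_width: 0.0003
gripper_force: 0.8
```

Request:
{"op": "jog_arm", "data": {
  "deltas": [
    [[-1, 0, 0, -0.2, 0], [-1, 0, 0, -0.1, 0], [-1, 0, 0, 0, 0], [-1, 0, 0, 0, 0]]
  ]
}}

```text
time_s: 14.28
tcp_pos: [0.5352, 0.0531, 0.0826]
eef_rot: [-179.9, 0.0, -105.5]
contact_force: [-6.3, -0.6, 16.4]
gripper_width: 0.0008
gripper_force: 8.2
```

The leaf is shut (16 N, stopped at the right height). Rising and moving to the pin; a picture of the closed leaf comes on the way.

Request:
{"op": "jog_arm", "data": {
  "deltas": [
    [[-1, 0, 0, 2, 0], [-1, 0, 0, 4, 0], [0.2, 0.2, -3.2, 4, -0.17], [0.2, 0.3, -3.4, 0, -0.17], [0.2, 0.3, -3.4, 0, -0.17], [0.2, 0.3, -3.4, 0, -0.17], [0.2, 0.3, -3.4, 0, -0.17], [0.2, 0.3, -3.4, 0, -0.17]]
  ]
}}

```text
time_s: 15.28
tcp_pos: [0.5524, -0.1498, 0.1811]
eef_rot: [180.0, 0.1, -164.3]
contact_force: [0.6, -0.6, 0.3]
gripper_width: 0.0512
gripper_force: 0.0
```

Request:
{"op": "jog_arm", "data": {
  "deltas": [
    [[0.2, 0.3, -3.2, 0, -0.158], [0.2, 0, 0, 0, 0], [0.2, 0, 0, 0, 0]]
  ]
}}

```text
time_s: 15.65
tcp_pos: [0.5551, -0.1807, 0.1809]
eef_rot: [180.0, 0.0, -173.0]
contact_force: [-1.5, -0.8, 0.2]
gripper_width: 0.0522
gripper_force: 0.0
```

```bash
python3 - <<'E'
from m import *
T=avg('top',4);S=avg('scene',4); np.save('T3.npy',T);np.save('S3.npy',S)
z=lambda im,x,y,w,h,k:cv2.resize(np.clip(im[y:y+h,x:x+w]*1.3,0,255).astype(np.uint8),None,fx=k,fy=k,interpolation=cv2.INTER_CUBIC)
cv2.imwrite('pics/z5.png',np.vstack([np.hstack([z(T,260,200,80,60,5),z(S,315,220,80,60,5)]),np.hstack([z(T,390,180,80,60,5),z(S,210,230,80,60,5)])]))
print(r.get_state()['tcp_pos'])
E
```

```text
[ 0.55512135 -0.18055346  0.18116078]
```

View pics/z5.png

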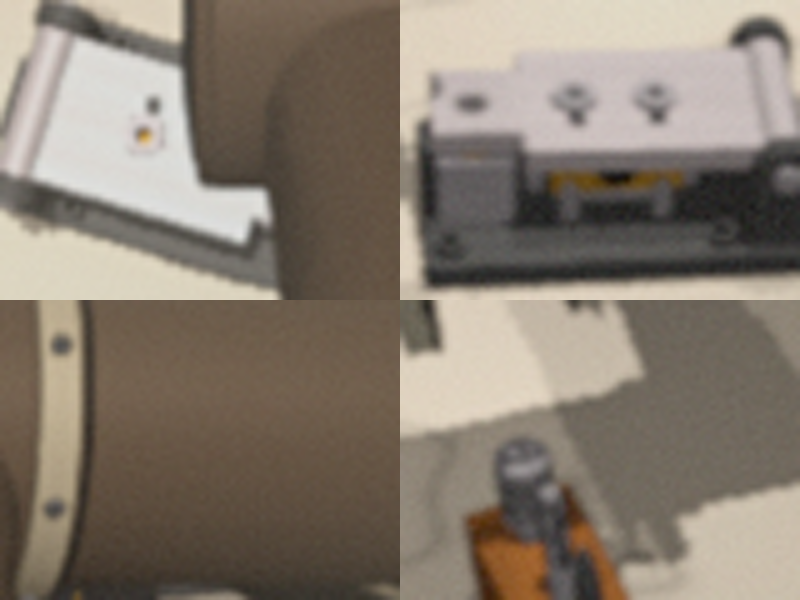

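The leaf lies shut over the block: scene hole at about (329.4,240.4), pin still upright in the stand. Descending on the pin's head.

Request:
{"op": "jog_arm", "data": {
  "deltas": [
    [[0.2, 0, 0, -3, 0], [0.2, 0, 0, -3, 0], [0.2, 0, 0, -3, 0], [0.2, 0, 0, -1.4, 0], [0.2, 0, 0, 0, 0], [-1, 0, 0, 0, 0], [-1, 0, 0, 0, 0], [-1, 0, 0, 0, 0]]
  ],
  "force": 40
}}

```text
time_s: 17.05
tcp_pos: [0.5555, -0.181, 0.0779]
eef_rot: [-180.0, 0.1, -173.1]
contact_force: [-0.6, 0.1, -0.1]
gripper_width: 0.0278
gripper_force: 0.0
```

Request:
{"op": "jog_arm", "data": {
  "deltas": [
    [[-1, 0, 0, 0, 0], [-1, 0, 0, 0, 0]]
  ]
}}

```text
time_s: 17.3
tcp_pos: [0.5554, -0.181, 0.0776]
eef_rot: [-180.0, 0.0, -173.1]
contact_force: [0.1, 0.4, 3.9]
gripper_width: 0.0219
gripper_force: 40.0
```

Width is 21.9 mm against the expected 24, so after lifting I'll check how the pin sits in the jaws.

Request:
{"op": "jog_arm", "data": {
  "deltas": [
    [[-1, 0, 0, 1, 0], [-1, 0, 0, 2, 0], [-1, 0, 0, 3, 0], [-1, 0, 0, 3, 0], [-1, 0, 0, 2, 0], [-1, 0, 0, 0, 0], [-1, 0, 0, 0, 0]]
  ]
}}

```text
time_s: 18.18
tcp_pos: [0.5544, -0.1809, 0.1863]
eef_rot: [180.0, -0.1, -173.1]
contact_force: [-0.3, -0.7, -2.1]
gripper_width: 0.0222
gripper_force: 40.0
```

```bash
python3 - <<'E'
from m import *
S=avg('scene',4); np.save('S4.npy',S); s=r.get_state()
z=lambda im,x,y,w,h,k:cv2.resize(np.clip(im[y:y+h,x:x+w]*1.4,0,255).astype(np.uint8),None,fx=k,fy=k,interpolation=cv2.INTER_CUBIC)
t=s['tcp_pos']; print(t,s['gripper_width'],proj('scene',t),proj('scene',t-[0,0,.0626]))
cv2.imwrite('pics/z6.png',z(S,200,200,80,75,8))
E
```

```text
[ 0.55456304 -0.18096438  0.18608976] 0.022315778702217556 [228.26284547 223.62279261] [231.97153536 247.67715198]
```

View pics/z6.png

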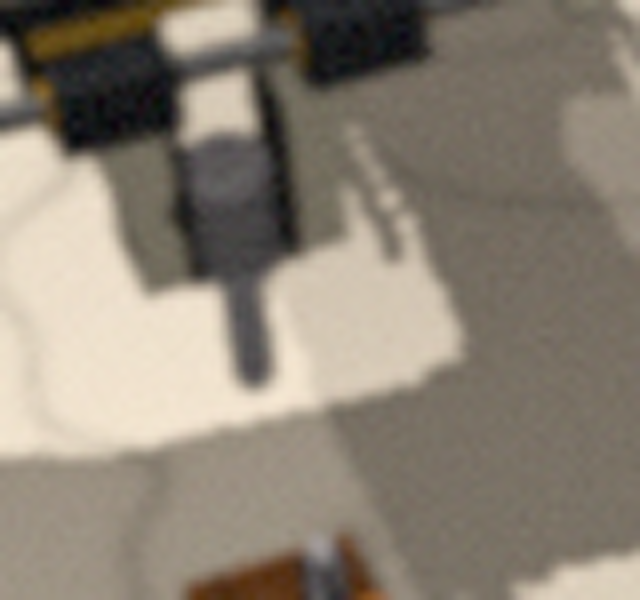

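Pin hangs upright with its tip at (231.3,247.7), against a prediction of (232.0,247.7): well centred. Carrying it over the hole.

Request:
{"op": "jog_arm", "data": {
  "deltas": [
    [[-1, -0.3, 2.5, 0, 0.168], [-1, -0.35, 3.2, 0, 0.168], [-1, -0.35, 3.2, 0, 0.168], [-1, -0.35, 3.2, 0, 0.168], [-1, -0.35, 3.2, -0.5, 0.168], [-1, -0.35, 3.2, -1, 0.168], [-1, -0.3, 3.2, -1.5, 0.168], [-1, 0, 0, -1, 0]]
  ]
}}

```text
time_s: 19.38
tcp_pos: [0.5311, 0.0376, 0.1461]
eef_rot: [180.0, -0.0, -105.5]
contact_force: [-0.7, 0.5, -1.5]
gripper_width: 0.0223
gripper_force: 40.0
```

Request:
{"op": "jog_arm", "data": {
  "deltas": [
    [[-1, 0, 0, -0.6, 0], [-1, 0, 0, 0, 0], [-1, 0, 0, 0, 0]]
  ]
}}

```text
time_s: 19.75
tcp_pos: [0.5318, 0.0355, 0.1414]
eef_rot: [-180.0, 0.0, -105.8]
contact_force: [-0.3, 1.1, -1.3]
gripper_width: 0.0223
gripper_force: 40.0
```

```bash
python3 - <<'E'
from m import *
S=avg('scene',5); np.save('S5.npy',S); s=r.get_state()
z=lambda im,x,y,w,h,k:cv2.resize(np.clip(im[y:y+h,x:x+w]*1.4,0,255).astype(np.uint8),None,fx=k,fy=k,interpolation=cv2.INTER_CUBIC)
t=s['tcp_pos']; print(t,s['gripper_width'],'tip pred',proj('scene',t-[0,0,.0626]))
for p in [(.531,.0367)]: print('hole pred',proj('scene',[*p,.0635]))
print('d/dx,dy,dz per mm',[(proj('scene',np.array([.531,.0367,.0635])+e)-proj('scene',[.531,.0367,.0635])).round(2) for e in np.eye(3)*1e-3])
c,b,a=blob(105-np.load('S3.npy').mean(2),325,237,9,7); print('hole meas',c,b.tolist(),a)
cv2.imwrite('pics/z7.png',z(S,305,205,50,50,12))
E
```

```text
[0.53170356 0.03584163 0.14136939] 0.021904479164971236 tip pred [328.78609454 235.89636372]
hole pred [329.10305587 240.91150187]
d/dx,dy,dz per mm [array([0.14, 0.27]), array([ 0.42, -0.09]), array([-0.  , -0.34])]
hole meas [328.90816008 240.25171836] [[326.3125, 238.8125], [331.4375, 238.8125], [331.4375, 241.6875], [326.3125, 241.6875]] 11.4609375
```

View pics/z7.png

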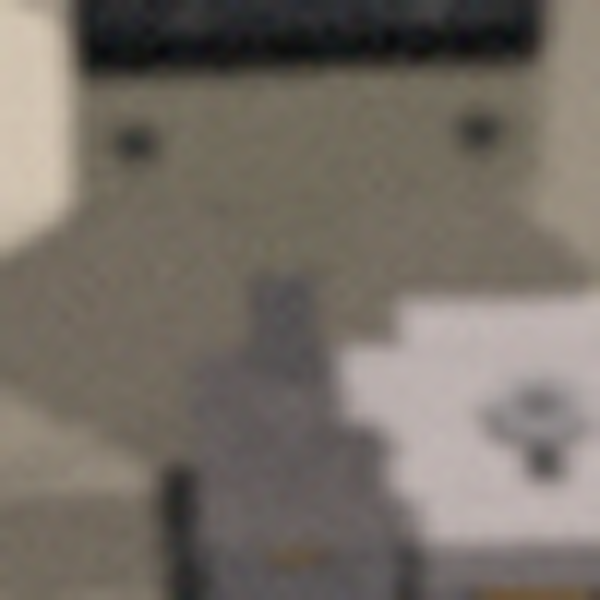

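Shank centre is at u≈328.2 and the leaf hole at u≈328.9, so I need about +1.3 mm in y. Nudging, then lowering gently to feel for the hole.

Request:
{"op": "jog_arm", "data": {
  "deltas": [
    [[-1, -0.05, 0.12, -0.5, 0], [-1, 0, 0, -0.5, 0], [-1, 0, 0, -0.5, 0], [-1, 0, 0, -0.3, 0], [-1, 0, 0, -0.2, 0], [-1, 0, 0, 0, 0]]
  ]
}}

```text
time_s: 20.75
tcp_pos: [0.531, 0.0372, 0.1209]
eef_rot: [180.0, -0.0, -105.7]
contact_force: [-0.5, 0.5, 0.0]
gripper_width: 0.0221
gripper_force: 40.0
```

Tip is 5–9 mm into the leaf hole with no load. Continuing.

Request:
{"op": "jog_arm", "data": {
  "deltas": [
    [[-1, 0, 0, -0.4, 0], [-1, 0, 0, -0.4, 0], [-1, 0, 0, -0.4, 0], [-1, 0, 0, -0.4, 0], [-1, 0, 0, 0, 0]]
  ]
}}

```text
time_s: 21.38
tcp_pos: [0.5308, 0.0371, 0.1046]
eef_rot: [180.0, -0.0, -105.7]
contact_force: [0.3, -0.6, -2.0]
gripper_width: 0.0218
gripper_force: 40.0
```

Request:
{"op": "jog_arm", "data": {
  "deltas": [
    [[-1, 0, 0, -0.5, 0], [-1, 0, 0, -0.4, 0], [-1, 0, 0, -0.4, 0], [-1, 0, 0, -0.3, 0], [-1, 0, 0, -0.2, 0], [-1, 0, 0, 0, 0], [-1, 0, 0, 0, 0]]
  ]
}}

```text
time_s: 22.25
tcp_pos: [0.531, 0.0372, 0.0871]
eef_rot: [180.0, 0.0, -105.7]
contact_force: [-0.4, -0.4, 1.4]
gripper_width: 0.0219
gripper_force: 40.0
```

Request:
{"op": "jog_arm", "data": {
  "deltas": [
    [[-1, 0, 0, -0.15, 0], [-1, 0, 0, -0.1, 0], [-1, 0, 0, 0, 0], [-1, 0, 0, 0, 0]]
  ]
}}

```text
time_s: 22.75
tcp_pos: [0.5311, 0.0371, 0.0859]
eef_rot: [-180.0, -0.0, -105.7]
contact_force: [-5.0, -1.0, 14.2]
gripper_width: 0.0225
gripper_force: 40.0
```

Request:
{"op": "jog_arm", "data": {
  "deltas": [
    [[-1, 0, 0, -0.05, 0], [-1, 0, 0, 0, 0], [-1, 0, 0, 0, 0], [-1, 0, 0, 0, 0], [-1, 0, 0, 0, 0]]
  ],
  "force": 50
}}

```text
time_s: 23.38
tcp_pos: [0.5311, 0.0371, 0.0858]
eef_rot: [-179.9, 0.0, -105.7]
contact_force: [-8.0, -0.2, 19.6]
gripper_width: 0.022
gripper_force: 50.0
```

```bash
python3 - <<'E'
from m import *
S=avg('scene',4); s=r.get_state(); print(s['tcp_pos'],s['contact_force'],s['gripper_force'],np.abs(s['qd']).max())
z=lambda im,x,y,w,h,k:cv2.resize(np.clip(im[y:y+h,x:x+w]*1.4,0,255).astype(np.uint8),None,fx=k,fy=k,interpolation=cv2.INTER_CUBIC)
cv2.imwrite('pics/z8.png',z(S,305,205,90,70,7))
E
```

```text
[0.53114068 0.03706987 0.08577755] [-8.80373346 -1.90417516 19.215184  ] 50.01623511314392 0.11857775351068277
```

View pics/z8.png

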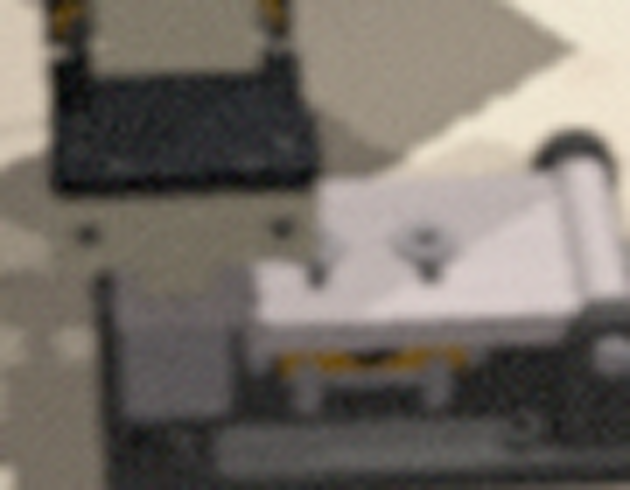

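The leaf lies flat on the nose block, the block is beneath it, and the fingers stand about 3 mm above the leaf at the nose while the pin takes 19 N down. Handing in.

```bash
python3 -c "
from plant import r
print(r.close_job())"
```

```text
the job is handed in; nothing more can be done
None
```

I handed the job in at about 24 s of the 64 s allowed: block seated in the nest, leaf shut, and the pin home through both holes, still gripped at 50 N and pressed down with about 19 N; no verdict was returned.

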